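# Draw the guarded bolt of the bottle cage with a hooked rod

### The arm

A 6-joint arm with a two-finger parallel gripper is mounted at the origin on the work surface. World frame = base frame: x ahead of the robot, y to its left, z up, the work surface at z = 0. Lengths are in mm, angles in rad, forces in N, time in s.
With the tool pointing down it reaches from about 300 to 775 mm from the base axis. Payload 14.6 kg.
Tool frame: the origin (TCP) lies midway between the tips of the shut fingers; the grasp point (between the pads) lies 19 mm behind it; z points along the fingers, y is the line along which they close (so a half turn about z gives the same grasp; the last joint's range is limited). The gripper opens to 94 mm and grips with 3 to 60 N. Pads are 16 mm wide; open, the fingers measure 119 mm over their backs; the gripper's body (75 mm by 177 mm) begins 78 mm behind the grasp point.
Start: joints at [-1.191, 0.3, 1.521, -0, 1.321, -0.067], TCP at [237.637, -496.002, 174.346] pointing down, gripper open.
Joint ranges: [-3.03, 3.03], [-0.79, 2.21], [0.23, 2.52], [-1.04, 4.18], [0, 3.07], [-2.55, 2.55]. Speed limits (rad/s): [2.22, 2.22, 2.57, 3.14, 3.14, 3.14].

### API

Orientations are given as a unit quaternion [x, y, z, w].
In Python, from station import get_state, read_camera, calibration, sign_off gives the robot as it stands.
- The arm moves only by the tool arm_command, never from a script. Its argument "motion" is a list of rows, each an object of numbers: "tx", "ty", "tz": the shift along the tool's x, y, z in m; "spin": the turn about the tool's z in degrees; "hand": the closure, from 0 (fully open) to 1 (shut). In form: [{"tx": .., "ty": .., "tz": .., "spin": .., "hand": ..}, ...]. A call has 1 to 12 rows; each row is the pose to reach, as a shift and turn from the pose commanded when the call began, along the tool's axes at that moment; what a row does not reach only later rows make up. A row lasts 1/10 s, in which the tool goes at most 50 mm and 8.59 degrees, less where a joint would pass 70% of its speed; a pose out of reach is approached as far as the arm can. A call with a gripper value outside its range is refused whole. The fingers move at their own pace and stop on an object; the grip force is fixed at half the most. Time passes only in rows, so rows that repeat a pose let the fingers close. It gives the time, the measured TCP pose, the force, the opening and the grip force at its end, in the units of the state.
- get_state(): the state, without advancing time (a new reading comes with each control period).
- read_camera(name): name is "scene" or "side" or "wrist"; returns (picture, depth): 480x640x3 uint8, red, green, blue; 480x640 float32, mm along the optical axis (not along the pixel's ray), 0 where there is no reading.
- calibration(name): a dict with "vfov" (degrees; the focal length in pixels is half the picture's height over the tangent of half this angle, whatever the lens; pixels are square), "cx", "cy" (the principal point, pixels), "R" (3x3) and "t" (3): a world point X has camera coordinates R X + t. Camera axes: x right, y down, z forward; pixel columns grow to the right and rows downward; lengths in mm; the calibration is good to about 2 mm. A picture is of the moment at which its call begins: read the wrist's pose just before it. calibration takes no time and is no camera call; for the wrist camera it gives the pose at the moment of the call.
- sign_off(): hands the job in; it is judged then, once.
The state is a dict: "t": time; "joints": joint angles; "qd": joint speeds; "effort": joint torques, N m; "ee_pos": TCP position; "tool_rot": TCP orientation; "force": force on the tool from outside, world axes, zero at the start; "ft_torque": the same for the moment, N m; "width": finger opening in mm; "finger_force": force on a finger pad.
Only numpy, scipy, OpenCV 4.12 (cv2) and the standard library are available. Lean on these libraries where they do the work, as an engineer would, in place of code of your own. Each camera call takes 0.05 s, during which the arm holds its last target. There are 200 camera calls.

### The job

Take the hooked rod from its wooden rest, reach its hook into the wire guard of the bottle cage, draw the bolt fully open until you feel its end stop, then lay the rod gently back in both notches of its rest, hook down. The bolt is stiff: do not strain against the stop, the bolt or the guard (about 20 N is too much), keep the hand itself off the cage and bolt, and leave everything else where it stands.

Things in the scene. Friction and masses are not known exactly. Their poses are not given: they have to be found in the camera images.
- rod_grip (a point): centre of the rod's handle, a wooden bar 130 mm long (rod's x axis), 24 x 24 mm. From its +x end an 8 mm thick steel shank runs on along x on the same axis and at 300 mm from the handle's centre bends down (-z) into a hook leg. z points up as it lies. Grip it firmly (60 N or more) across its y sides, 20 to 45 mm ahead of this point: mass about 0.22 kg, centred 40 mm ahead.
- rod_hook (a point): centre of the rounded end of the hook leg (8 mm thick): 300 mm along x and 28 mm below the handle's centre in the rod's frame; the leg ends 4 mm lower, 32 mm below the shank's axis. Axes as rod_grip.
- rod: the whole hooked rod; origin and axes as rod_grip.
- rest: the rod's plywood rest, fixed: board 310 x 60 mm, 12 mm thick, with two notched cross blocks 14 mm thick. Origin under the board, x along the rod towards its hook. The handle lies in the notch at x = -50 mm (36 mm wide, floor 48, cheeks 61 mm up). At home the handle's centre is at y = 0, z = 60 mm, within 10 mm of x = 0 (anywhere within 25 mm will do when laid back).
- rest_front (a point): middle of the floor of the rest's front notch, in which the shank lies: at x = 200 mm of the rest, 56 mm above the table; notch 24 mm wide, cheeks 69 mm up. Axes as the rest's.
- cage: steel wire cage of green bottles, 250 x 190 mm, 206 mm high, fixed, with a straight wire guard channel along its side nearest the robot, in which the bolt lies. Origin on the table, in the channel's middle plane, below the lug of the fully shut bolt; x level, along the channel from its open end inwards; the cage itself lies to -y.
- guard_mouth (a point): middle of the guard channel's open end, 94 mm above the table, at x = -140 mm of the cage. The channel is 60 mm wide inside and 240 mm long (to x = 100 mm); plate sides to 56 mm above the table, wires above them, and over the top cross wires 6 mm thick whose underside is 132 mm above the table. Axes as the cage's.
- bolt_lug (a point): middle of the top edge of the bolt's lug: an upright steel plate 8 mm thick along the cage's x, 30 mm wide, top 75 mm above the table. It stands on the bolt's round bar (16 mm thick, top 53 mm above the table, reaching 115 mm beyond the lug inwards and 65 mm outwards). The hook passes over the lug and drops behind it (+x side). Axes as the cage's.
- bolt (a joint): how far the bolt is drawn (towards the cage's -x), in m: 0 fully shut; it is fully open at its hard end stop, which is hidden under the bar and set differently each time, anywhere from 0.034 to 0.064, so it must be felt: the pull rises sharply there. It slides with about 5 N of friction and stays where it is left; it starts shut or almost shut (up to 0.012).
- organiser: clear plastic organiser tray, 200 x 130 mm, 40 mm high, to be left alone; origin under its centre
- bead_pot: small white bowl, 48 mm across, 24 mm high, standing between the rest and the cage; to be left alone; origin under its centre
- wine_glass: stemmed glass, 80 mm across, 195 mm high; to be left alone; origin under its foot
- mug: mug, 80 mm across, 90 mm high; to be left alone; origin under its centre
- tape_dispenser: white desk tape dispenser, 150 x 60 mm, 92 mm high; to be left alone; origin under its centre
- bead_jar: glass jar, 70 mm across, 80 mm high; to be left alone; origin under its centre
- screwdriver: screwdriver, 170 mm long, lying; to be left alone; origin at its underside

How it is judged:
By the outcome, as a careful person would: the job done as asked, in the order asked, and still so for the second after the job is handed in, with the robot touching nothing.
It also fails if it takes over 70 s, if anything falls off the work surface, if the arm or the gripper's body presses on something with over 40 N, if the wrist force passes 120 N, or if a joint passes its speed limit or range.

## Working session

There is one attempt and no reset: what is moved stays moved. The work goes in short steps, Python scripts to look and compute and a tool call to move; the robot and the scene stay as the last step left them, time stands still between calls to the robot, and variables do not carry over. Pictures are saved under pics/ and viewed, at most 10 in all, crops included, and the job is handed in when it is done.

Besides the shell and the picture viewer there is one more tool, called after "Call:" as a command line: name --argument value ..., lists and objects as JSON in quotes. arm_command: Moves the arm, as the interface text tells. Its arguments: {"type":"object","properties":{"motion":{"type":"array"}},"required":["motion"]}

```bash
mkdir -p pics
cat > h.py <<'E'
import numpy as np, cv2
from station import get_state, read_camera, calibration, sign_off
def cloud(name):
    c=calibration(name); im,d=read_camera(name)
    f=240/np.tan(np.radians(c['vfov']/2)); v,u=np.mgrid[:480,:640]
    P=np.stack([(u-c['cx'])/f*d,(v-c['cy'])/f*d,d],-1)
    R=np.array(c['R']);X=(P-np.array(c['t']))@R
    X[d==0]=np.nan
    return im,d,X,c
def save(im,n): cv2.imwrite('pics/'+n,cv2.cvtColor(im,cv2.COLOR_RGB2BGR))
E
python3 - <<'E'
from h import *
for n in('scene','side'):
    im,d,X,c=cloud(n); np.savez(n+'.npz',im=im,X=X,d=d); save(im,n+'.png'); print(n,{k:np.round(v,3).tolist() for k,v in c.items()})
s=get_state();print(s)
E
```

```text
scene {'vfov': 57.558, 'cx': 312.605, 'cy': 241.807, 'R': [[0.814, 0.581, 0.005], [0.413, -0.572, -0.709], [-0.409, 0.579, -0.705]], 't': [-354.138, -130.03, 1415.728]}
side {'vfov': 52.822, 'cx': 319.372, 'cy': 238.612, 'R': [[-0.999, -0.03, -0.019], [-0.005, 0.645, -0.764], [0.036, -0.764, -0.645]], 't': [428.04, 71.775, 1309.718]}
{'t': 0.1, 'joints': array([-1.19061507e+00,  3.00408773e-01,  1.52153769e+00,  4.65934227e-06,
        1.32070392e+00, -6.65995909e-02]), 'qd': array([-0.00056465, -0.00114493, -0.00039559, -0.00048954,  0.00069022,
       -0.00122387]), 'effort': array([ 1.43146904e-04, -5.32646692e+01, -3.53282082e+01,  7.09360954e-02,
        2.35112978e-02, -4.26001020e-05]), 'ee_pos': array([ 237.53104398, -495.75559272,  173.83889214]), 'tool_rot': array([ 9.75151942e-01,  2.21536476e-01, -8.03527483e-05, -5.22730695e-04]), 'force': array([ 0.44912108,  0.50031849, -0.62681556]), 'ft_torque': array([0.03047261, 0.04868834, 0.00497736]), 'finger_force': 0.0, 'width': 94.23113917362873}
```

View pics/scene.png

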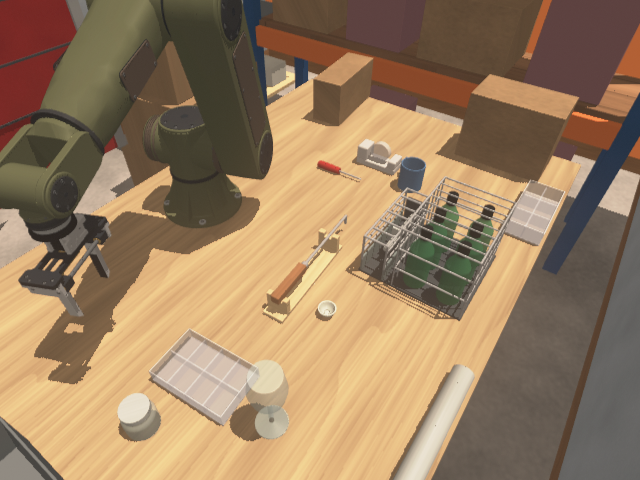

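View pics/side.png

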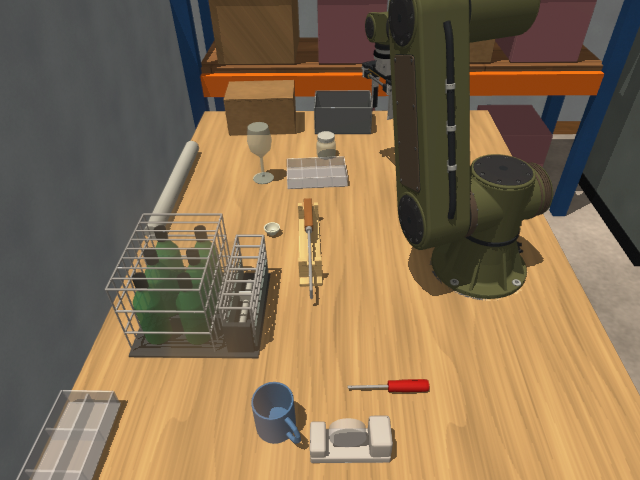

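The side view shows the rod along world +y, with the handle at (308,213), the hook at about (312,295), and the cage's guard channel at about (245,290). The channel's open end faces the glass, at about (250,240).

```bash
cat > m.py <<'E'
from h import *
for n in('scene','side'):
    z=np.load(n+'.npz');X=z['X'];im=z['im'].astype(int)
    def rect(m):
        p=X[m][:,:2].astype(np.float32); r=cv2.minAreaRect(p); return r,len(p)
    v,u=np.mgrid[:480,:640]
    x,y,h=X[...,0],X[...,1],X[...,2]
    box=((u>255)&(u<355)&(v>205)&(v<325)) if n=='scene' else ((u>292)&(u<328)&(v>190)&(v<310))
    r,g,b=im[...,0],im[...,1],im[...,2]
    hd=box&(h>50)&(h<85)&(r-b>50)&(r<190)&(r-g>35)
    p=X[hd]; print(n,'handle',np.nanmedian(p,0).round(1),rect(hd), np.percentile(p[:,2],[5,50,95]).round(1))
    st=box&(h>50)&(h<90)&(abs(r-b)<30)
    p=X[st]; print('steel',len(p)); 
    o=np.argsort(p[:,1]); print(p[o][::max(1,len(o)//14)].round(0).tolist())
    bd=box&(h>7)&(h<18); print('board',rect(bd))
    cr=((u>350)&(u<520)&(v>150)&(v<320)) if n=='scene' else ((u>110)&(u<275)&(v>205)&(v<360))
    for lo,hi in((3,20),(45,62),(66,90),(125,145),(195,215)):
        m=cr&(h>lo)&(h<hi); print('cage',lo,hi,rect(m),np.nanpercentile(X[m],[1,50,99],axis=0).round(0).tolist())
E
python3 m.py
python3 - <<'E'
import cv2
a=cv2.imread('pics/side.png')[195:365,100:340];b=cv2.imread('pics/scene.png')[180:330,250:480]
cv2.imwrite('pics/c1.png',cv2.vconcat([cv2.resize(a,(480,300),interpolation=2),cv2.resize(b,(480,300),interpolation=2)]) if 0 else cv2.resize(a,(780,552),interpolation=2))
E
```

```text
scene handle [ 475.6 -153.    63.8] (((463.58990478515625, -80.71595764160156), (54.217769622802734, 260.5688781738281), 4.469893455505371), 179) [53.1 63.8 71.7]
steel 5
[[446.0, 147.0, 56.0], [446.0, 148.0, 52.0], [448.0, 149.0, 63.0], [446.0, 153.0, 55.0], [445.0, 154.0, 50.0]]
board (((435.1595764160156, -44.01026916503906), (191.925048828125, 378.0279846191406), 27.84501838684082), 1366)
cage 3 20 (((673.2587890625, 372.4781799316406), (582.9503784179688, 776.8898315429688), 32.02650451660156), 4695) [[312.0, -48.0, 3.0], [703.0, 151.0, 6.0], [916.0, 743.0, 19.0]]
cage 45 62 (((690.00439453125, 358.78515625), (553.372314453125, 697.949951171875), 32.46086883544922), 1215) [[311.0, 41.0, 45.0], [595.0, 264.0, 53.0], [852.0, 744.0, 62.0]]
cage 66 90 (((617.7064819335938, 365.385009765625), (430.2047424316406, 712.8773803710938), 10.422308921813965), 1571) [[463.0, 40.0, 66.0], [690.0, 159.0, 77.0], [850.0, 742.0, 90.0]]
cage 125 145 (((705.71826171875, 169.76370239257812), (288.85791015625, 264.88787841796875), 0.3742133677005768), 1849) [[563.0, 39.0, 125.0], [713.0, 119.0, 138.0
[... 1064 characters left out ...]
2936096191406, 507.7131042480469), 0.5515909194946289), 1346) [[562.0, -193.0, 45.0], [631.0, 195.0, 54.0], [928.0, 302.0, 62.0]]
cage 66 90 (((705.1307373046875, 172.73861694335938), (288.5732116699219, 263.4361877441406), 0.047446560114622116), 1774) [[562.0, 47.0, 66.0], [675.0, 266.0, 78.0], [848.0, 303.0, 90.0]]
cage 125 145 (((706.61865234375, 172.6771240234375), (289.7448425292969, 261.2309875488281), 0.40529051423072815), 2569) [[562.0, 45.0, 126.0], [688.0, 204.0, 139.0], [849.0, 302.0, 145.0]]
cage 195 215 (((752.5186157226562, 174.48033142089844), (196.2889404296875, 259.9585266113281), 0.2740248143672943), 2289) [[655.0, 48.0, 196.0], [750.0, 193.0, 209.0], [849.0, 303.0, 213.0]]
```

View pics/c1.png

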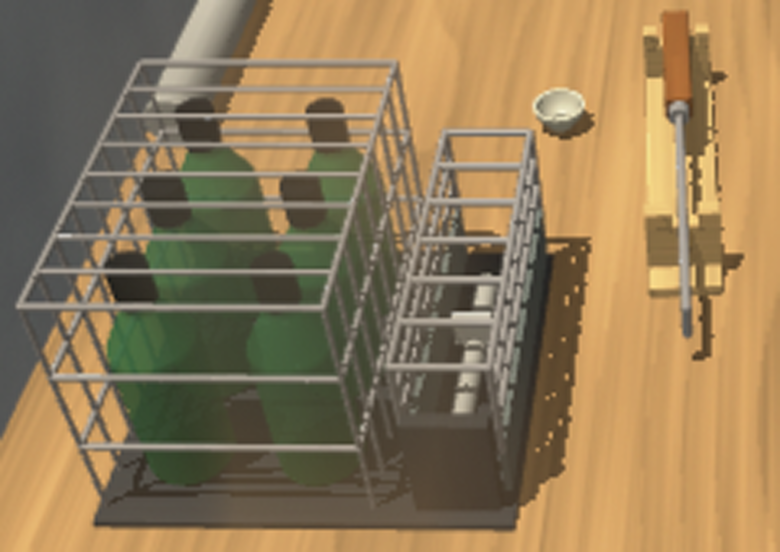

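The crop shows the channel's frame and cross wires, with the bolt lug at crop (473,325), which is side-image pixel (245,295). Next I'll refine the rod line, the channel and the lug, and check the obstacles.

```bash
cat > m2.py <<'E'
from h import *
z=np.load('side.npz');X=z['X'];im=z['im'].astype(int);v,u=np.mgrid[:480,:640];x,y,h=X[...,0],X[...,1],X[...,2]
Z=np.load('scene.npz')['X'];S=np.load('scene.npz')['im'].astype(int)
np.set_printoptions(suppress=True,linewidth=150)
# rod line (side): handle top + shank top
box=(u>292)&(u<328)&(v>190)&(v<310)&(x>430)&(x<490)
hd=X[box&(h>68)&(h<80)&(im[...,0]-im[...,2]>50)&(y<-60)]; sh=X[box&(h>58)&(h<72)&(abs(im[...,0]-im[...,2])<30)&(y>-50)]
print('handle y',np.percentile(hd[:,1],[1,99]),'shank ymax',sh[:,1].max())
print('hd mid',np.median(hd,0),'rod fit x=a*y+b',np.polyfit(sh[:,1],sh[:,0],1)); 
for lo in range(-210,-60,20):
    q=hd[(hd[:,1]>lo)&(hd[:,1]<=lo+20)]; 
    if len(q):print(lo,q[:,0].min().round(),q[:,0].max().round(),len(q))
for nm,Y,I in(('side',X,im),('scene',Z,S)):
    # channel top frame
    t=Y[(Y[...,2]>128)&(Y[...,2]<146)&(Y[...,0]>545)&(Y[...,0]<645)&(Y[...,1]>20)&(Y[...,1]<330)]
    print(nm,'top frame x',np.percentile(t[:,0],[.5,99.5]),'y',np.percentile(t[:,1],[.5,99.5]),'z',np.median(t[:,2]))
    e=t[t[:,0]<575]; print(' outer wire fit',np.polyfit(e[:,1],e[:,0],1))
    hh,_=np.histogram(t[(t[:,0]>580)&(t[:,0]<612),1],np.arange(20,330,4));print(' crosswires',[(20+4*i,int(k)) for i,k in enumerate(hh) if k>3])
    l=(Y[...,2]>62)&(Y[...,2]<82)&(Y[...,0]>575)&(Y[...,0]<618)&(Y[...,1]>80)&(Y[...,1]<270)
    print(' lug',len(Y[l]),np.percentile(Y[l],[5,50,95],axis=0).round(1).tolist() if l.any() else '')
    b=(Y[...,2]>40)&(Y[...,2]<60)&(Y[...,0]>580)&(Y[...,0]<612)&(Y[...,1]>60)&(Y[...,1]<320)
    print(' bar',len(Y[b]),np.percentile(Y[b],[5,50,95],axis=0).round(1).tolist() if b.any() else '')
def at(Y,a,b,c,d): print(np.nanmedian(Y[c:d,a:b].reshape(-1,3),0).round(0))
at(X,265,280,222,234); at(X,250,270,172,182); at(X,320,332,134,142)
E
python3 m2.py
```

```text
handle y [-207.40742196  -78.16414542] shank ymax 159.34626984285535
hd mid [ 464.21189711 -135.52155829   73.94860731] rod fit x=a*y+b [ -0.06857346 454.16343152]
-210 457.0 479.0 25
-190 457.0 478.0 34
-170 456.0 477.0 35
-150 452.0 476.0 36
-130 451.0 475.0 35
-110 450.0 473.0 40
-90 450.0 473.0 32
side top frame x [561.75753104 634.16104607] y [ 42.28829682 287.83717256] z 139.08550618975227
 outer wire fit [ -0.0034188  566.72074819]
 crosswires [(40, 4), (44, 21), (80, 10), (84, 17), (120, 13), (124, 21), (128, 5), (160, 11), (164, 17), (200, 12), (204, 28), (240, 12), (244, 32), (280, 12), (284, 26)]
 lug 47 [[585.5, 176.2, 62.5], [598.5, 181.0, 75.9], [611.3, 185.2, 78.2]]
 bar 314 [[584.0, 131.8, 41.1], [596.5, 225.6, 52.6], [609.4, 301.8, 57.1]]
scene top frame x [561.87251907 634.9204237 ] y [ 37.48121557 283.89048329] z 137.49226871505914
 outer wire fit [ -0.00249488 567.12746787]
 crosswires [(36, 10), (40, 18), (76, 12), (80, 15), (116, 9), (120, 18), (156, 12), (160, 14), (196, 10), (200, 14), (236, 10), (240, 11), (276, 8), (280, 12)]
 lug 34 [[584.1, 172.0, 64.0], [593.2, 175.7, 71.6], [602.6, 179.2, 76.3]]
 bar 129 [[581.9, 114.6, 40.8], [594.4, 174.8, 50.6], [608.0, 288.5, 56.5]]
[ 572. -139.   19.]
[ 646. -422.    9.]
[ 422. -563.   82.]
```

```bash
cat >> h.py <<'E'
from scipy.spatial.transform import Rotation as Ro
def go(p,yaw_y=None):
    """tool shift (m) to reach TCP p (mm), with tool y axis at world yaw (deg)"""
    s=get_state(); R=Ro.from_quat(s['tool_rot']).as_matrix()
    d=R.T@(np.array(p)-s['ee_pos'])/1000
    a=np.degrees(np.arctan2(R[1,1],R[0,1])); sp=None if yaw_y is None else -((yaw_y-a+90)%180-90)
    print('shift',d.round(4),'spin',sp,'| tool y yaw',a.round(2),'pos',s['ee_pos'].round(1),'F',s['force'].round(1),'w',s['width'].round(1),'t',s['t'],'tilt',R[:,2].round(3))
E
python3 -c "
from h import *
go([461.4,-106,150],3.9)"
```

```text
Traceback (most recent call last):
  File "h.py", line 17, in go
    print('shift',d.round(4),'spin',sp,'| tool y yaw',a.round(2),'pos',s['ee_pos'].round(1),'F',s['force'].round(1),'w',s['width'].round(1),'t',s['t'],'tilt',R[:,2].round(3))
                                                                                                                        ^^^^^^^^^^^^^^^^
AttributeError: 'float' object has no attribute 'round'
```

```bash
sed -i "s/s\['width'\].round(1)/round(s['width'],1)/" h.py
python3 -c "
from h import *
go([461.4,-106,150],3.9)"
```

```text
shift [ 0.3703 -0.2547  0.0241] spin -68.30140680812735 | tool y yaw -64.4 pos [ 237.5 -495.8  173.8] F [ 0.4  0.5 -0.6] w 94.2 t 0.1 tilt [-0.     0.001 -1.   ]
```

Call:
arm_command --motion '[{"tx": 0.37, "ty": -0.255, "tz": 0.024, "spin": -68.3, "hand": 0}, {"tx": 0.37, "ty": -0.255, "tz": 0.024, "spin": -68.3, "hand": 0}, {"tx": 0.37, "ty": -0.255, "tz": 0.024, "spin": -68.3, "hand": 0}, {"tx": 0.37, "ty": -0.255, "tz": 0.024, "spin": -68.3, "hand": 0}, {"tx": 0.37, "ty": -0.255, "tz": 0.024, "spin": -68.3, "hand": 0}, {"tx": 0.37, "ty": -0.255, "tz": 0.024, "spin": -68.3, "hand": 0}, {"tx": 0.37, "ty": -0.255, "tz": 0.024, "spin": -68.3, "hand": 0}, {"tx": 0.37, "ty": -0.255, "tz": 0.024, "spin": -68.3, "hand": 0}, {"tx": 0.37, "ty": -0.255, "tz": 0.024, "spin": -68.3, "hand": 0}, {"tx": 0.37, "ty": -0.255, "tz": 0.024, "spin": -68.3, "hand": 0}, {"tx": 0.37, "ty": -0.255, "tz": 0.024, "spin": -68.3, "hand": 0}, {"tx": 0.37, "ty": -0.255, "tz": 0.024, "spin": -68.3, "hand": 0}]'

```text
t: 1.3
ee_pos: [460.7, -106.9, 150.3]
tool_rot: [0.683, 0.73, -0.0, -0.0]
force: [-0.2, 0.4, 0.5]
width: 94.3
finger_force: 0.0
```

```bash
python3 -c "
from h import *
go([461.4,-106,41],3.9)
im,d,X,c=cloud('wrist');save(im,'w1.png');np.savez('w1.npz',X=X,im=im)
print({k:np.round(v,3).tolist() for k,v in c.items()})"
```

```text
shift [0.0009 0.0008 0.1093] spin -0.05350266923078095 | tool y yaw 3.85 pos [ 460.7 -106.9  150.3] F [-0.2  0.4  0.5] w 94.3 t 1.3 tilt [-0. -0. -1.]
{'vfov': 65.127, 'cx': 319.962, 'cy': 238.961, 'R': [[0.998, 0.067, -0.001], [0.065, -0.966, 0.249], [0.016, -0.249, -0.968]], 't': [-450.94, -153.695, 333.424]}
```

View pics/w1.png

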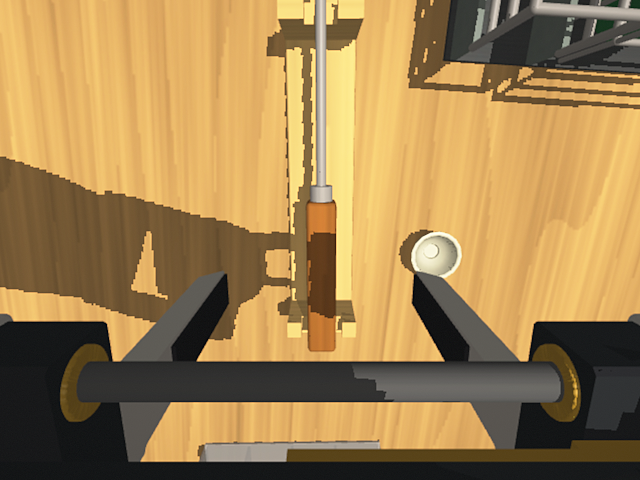

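The wrist view shows the handle upright from (321,202) to (321,350), parallel to and between the fingers. I'll measure it here.

```bash
python3 -c "
from h import *
z=np.load('w1.npz');X=z['X']
for r in (204,210,230,280,320,346,349):
    print(r,X[r,[309,321,333]].round(1).tolist())
for r in (40,80,120,160):
    q=X[r,312:330]; q=q[(q[:,2]>55)]; print(r,q.mean(0).round(1))
"
```

```text
204 [[449.0, -82.2, 71.4], [458.3, -81.6, 71.7], [467.6, -81.0, 71.1]]
210 [[449.3, -87.0, 71.4], [458.6, -86.2, 72.1], [468.0, -85.6, 71.9]]
230 [[450.3, -103.0, 71.1], [459.7, -101.9, 73.2], [469.2, -101.7, 71.1]]
280 [[452.8, -144.6, 72.0], [462.5, -143.7, 72.7], [472.3, -143.1, 72.5]]
320 [[454.9, -180.1, 72.3], [464.9, -179.0, 73.1], [475.1, -179.1, 71.6]]
346 [[456.4, -204.9, 71.4], [466.6, -203.7, 72.2], [476.9, -203.6, 71.3]]
349 [[456.6, -207.4, 72.0], [466.8, -206.2, 72.8], [477.1, -205.7, 72.5]]
40 [449.6  35.7  63.4]
80 [451.4   9.   63.4]
120 [453.3 -19.1  63.3]
160 [455.7 -48.6  63.1]
```

Call:
arm_command --motion '[{"tx": 0, "ty": -0.0005, "tz": 0.04, "spin": -0.2, "hand": 0}, {"tx": 0, "ty": -0.0005, "tz": 0.08, "spin": -0.2, "hand": 0}, {"tx": 0, "ty": -0.0005, "tz": 0.1, "spin": -0.2, "hand": 0}, {"tx": 0, "ty": -0.0005, "tz": 0.109, "spin": -0.2, "hand": 0}, {"tx": 0, "ty": -0.0005, "tz": 0.109, "spin": -0.2, "hand": 0}, {"tx": 0, "ty": -0.0005, "tz": 0.109, "spin": -0.2, "hand": 0.4}, {"tx": 0, "ty": -0.0005, "tz": 0.109, "spin": -0.2, "hand": 0.6}, {"tx": 0, "ty": -0.0005, "tz": 0.109, "spin": -0.2, "hand": 0.7}, {"tx": 0, "ty": -0.0005, "tz": 0.109, "spin": -0.2, "hand": 0.75}, {"tx": 0, "ty": -0.0005, "tz": 0.109, "spin": -0.2, "hand": 0.8}, {"tx": 0, "ty": -0.0005, "tz": 0.109, "spin": -0.2, "hand": 1}, {"tx": 0, "ty": -0.0005, "tz": 0.109, "spin": -0.2, "hand": 1}]'

```text
t: 2.55
ee_pos: [460.7, -106.2, 41.4]
tool_rot: [0.681, 0.732, 0.0, 0.0]
force: [0.5, -0.2, 0.4]
width: 41.3
finger_force: 0.0
```

Call:
arm_command --motion '[{"tx": 0, "ty": 0, "tz": 0, "spin": 0, "hand": 1}, {"tx": 0, "ty": 0, "tz": 0, "spin": 0, "hand": 1}, {"tx": 0, "ty": 0, "tz": 0, "spin": 0, "hand": 1}, {"tx": 0, "ty": 0, "tz": 0, "spin": 0, "hand": 1}, {"tx": 0, "ty": 0, "tz": 0, "spin": 0, "hand": 1}]'

```text
t: 3.05
ee_pos: [460.6, -106.2, 41.3]
tool_rot: [0.681, 0.732, -0.0, -0.0]
force: [-0.1, -0.8, -0.0]
width: 2.2
finger_force: 0.0
```

The opening reads 2.2 mm, so the fingers closed without the handle between them. I'll look.

```bash
python3 -c "
from h import *
print(get_state())
im,d,X,c=cloud('side');a=im[150:340,240:400];b=cloud('wrist')[0]
save(cv2.hconcat([cv2.resize(a,(400,475)),cv2.resize(b,(400,475))]),'x1.png')"
```

```text
{'t': 3.05, 'joints': array([-3.04128697e-01,  2.94453935e-01,  1.86950778e+00,  1.31338166e-05,
        9.77659953e-01, -3.75678355e-01]), 'qd': array([-0.0009609 , -0.00027708, -0.00012041, -0.00017588, -0.0001169 ,
        0.00069931]), 'effort': array([ 1.10125253e-03, -4.65493655e+01, -2.89920205e+01,  5.27132128e-02,
        4.26708476e-02,  3.82296475e-04]), 'ee_pos': array([ 460.62755057, -106.21137561,   41.34713519]), 'tool_rot': array([ 6.81365796e-01,  7.31943066e-01, -1.33775378e-06, -1.54381337e-05]), 'force': array([-1.04456721e-01, -8.09506902e-01, -1.47170009e-04]), 'ft_torque': array([-0.02333918, -0.08763132, -0.04208408]), 'finger_force': 0.0, 'width': 2.2401755412784174}
```

View pics/x1.png

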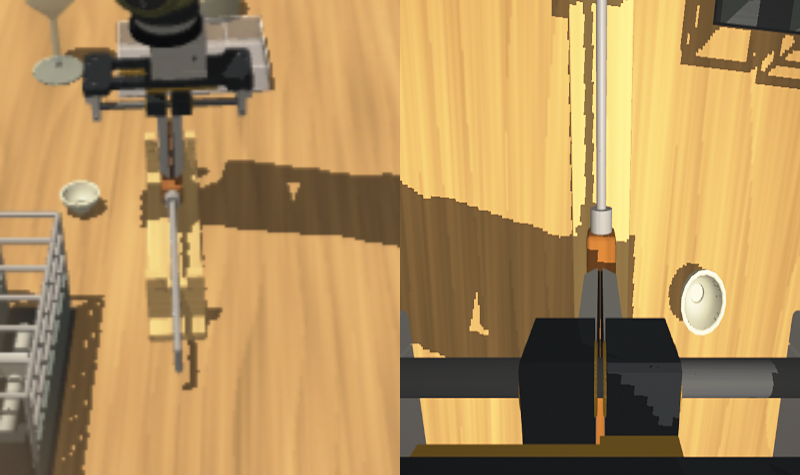

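The picture shows the fingers shut over the handle, with the rod still in its rest. I'll check the true fingertip height from the wrist depth.

```bash
python3 -c "
from h import *
im,d,X,c=cloud('wrist')
for r in (240,255,265,270,275,280,290,300,310):
    print(r,d[r,[310,320,330]].round(0).tolist(),X[r,[310,320,330]].round(0).tolist(), im[r,310].tolist())
print(c['t'],(-np.array(c['R']).T@np.array(c['t'])).round(1))
im,d,X,c=cloud('side')
m=(X[...,1]>-125)&(X[...,1]<-88)&(abs(X[...,0]-460)<60)
for lo in range(20,200,12):
    q=X[m&(X[...,2]>=lo)&(X[...,2]<lo+12)]
    if len(q): print(lo,len(q),q.min(0).round(0),q.max(0).round(0))
"
```

```text
240 [187.0, 185.0, 188.0] [[453.0, -82.0, 71.0], [457.0, -81.0, 73.0], [462.0, -81.0, 70.0]] [199, 121, 53]
255 [188.0, 188.0, 188.0] [[453.0, -89.0, 72.0], [458.0, -89.0, 72.0], [463.0, -89.0, 72.0]] [104, 65, 32]
265 [188.0, 189.0, 189.0] [[453.0, -94.0, 73.0], [458.0, -94.0, 72.0], [463.0, -94.0, 73.0]] [104, 66, 31]
270 [189.0, 188.0, 190.0] [[454.0, -97.0, 73.0], [459.0, -97.0, 73.0], [464.0, -97.0, 71.0]] [104, 63, 29]
275 [182.0, 188.0, 183.0] [[454.0, -97.0, 80.0], [459.0, -99.0, 74.0], [463.0, -97.0, 79.0]] [103, 100, 94]
280 [177.0, 179.0, 176.0] [[454.0, -98.0, 85.0], [459.0, -98.0, 83.0], [463.0, -97.0, 86.0]] [104, 100, 94]
290 [163.0, 172.0, 163.0] [[454.0, -97.0, 99.0], [459.0, -100.0, 91.0], [463.0, -96.0, 99.0]] [103, 101, 94]
300 [153.0, 171.0, 153.0] [[455.0, -97.0, 110.0], [459.0, -104.0, 94.0], [463.0, -97.0, 109.0]] [104, 101, 95]
310 [145.0, 171.0, 144.0] [[455.0, -98.0, 118.0], [459.0, -108.0, 94.0], [462.0, -97.0, 119.0]] [104, 101, 95]
[-450.41168376 -127.74034908  227.49015834] [454.2 -34.7 251.9]
68 38 [ 450. -110.   69.] [474. -89.  80.]
80 26 [ 450. -102.   80.] [472. -94.  92.]
92 29 [450. -99.  92.] [472. -92. 103.]
104 33 [ 449. -100.  104.] [471. -92. 116.]
116 31 [ 449. -100.  116.] [471. -93. 128.]
128 30 [ 449. -100.  129.] [470. -92. 140.]
140 39 [ 448. -115.  140.] [473. -90. 152.]
152 23 [ 448. -103.  152.] [472. -90. 162.]
188 30 [ 407. -124.  192.] [506. -88. 200.]
```

```bash
python3 -c "
from h import *
z=np.load('w1.npz');X=z['X'];im=z['im']
v,u=np.mgrid[:480,:640]
for a,b in((170,232),(408,470)):
    m=(v>265)&(v<345)&(u>a)&(u<b)&(X[...,2]>100); q=X[m]; print('open: finger min z',np.sort(q[:,2])[:8].round(0), q[np.argmin(q[:,2])].round(0))
s=np.load('side.npz')['X']; m=(s[...,1]<-440)&(s[...,1]>-560)&(abs(s[...,0]-237)<120)&(s[...,2]>100)
q=s[m]; print('start: min z',np.sort(q[:,2])[:12].round(0), 'TCP z 174')
s=np.load('scene.npz')['X']; m=(s[...,1]<-420)&(s[...,1]>-570)&(abs(s[...,0]-237)<120)&(s[...,2]>100)
q=s[m]; print('start scene: min z',np.sort(q[:,2])[:12].round(0))
im,d,X,c=cloud('scene')
m=(X[...,1]>-135)&(X[...,1]<-80)&(abs(X[...,0]-460)<25)&(X[...,2]>20)
q=X[m]; print('now scene', np.histogram(q[:,2],np.arange(20,150,8)))
save(cv2.resize(im[200:340,220:400],(720,560)),'x2.png')
"
```

```text
open: finger min z [181. 181. 181. 181. 181. 182. 182. 182.] [ 412. -108.  181.]
open: finger min z [180. 181. 181. 181. 181. 181. 181. 182.] [ 506. -103.  180.]
start: min z [206. 207. 207. 209. 210. 211. 211. 211. 212. 212. 212. 212.] TCP z 174
start scene: min z [206. 206. 206. 206. 207. 207. 207. 207. 207. 208. 209. 209.]
now scene (array([ 0,  0,  0,  3, 26, 18, 93, 17, 21, 29, 25, 24, 28, 28, 29, 20]), array([ 20,  28,  36,  44,  52,  60,  68,  76,  84,  92, 100, 108, 116,
       124, 132, 140, 148]))
```

View pics/x2.png

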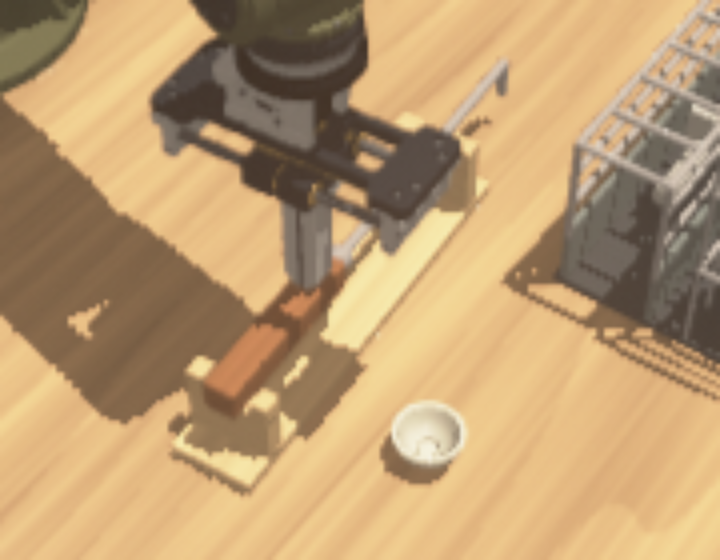

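The fingertips are really about 32 mm above the reported TCP height: 174→206, 150→181 and 41→73 on all cameras. x and y agree. The handle hasn't been touched. I'll open the fingers clear of it, go about 31 mm lower, and check again before closing.

Call:
arm_command --motion '[{"tx": 0, "ty": 0, "tz": -0.02, "spin": 0, "hand": 0.6}, {"tx": 0, "ty": 0, "tz": -0.02, "spin": 0, "hand": 0.3}, {"tx": 0, "ty": 0, "tz": -0.02, "spin": 0, "hand": 0.3}, {"tx": 0, "ty": 0, "tz": -0.02, "spin": 0, "hand": 0.3}, {"tx": 0, "ty": 0, "tz": -0.02, "spin": 0, "hand": 0.3}, {"tx": 0, "ty": 0, "tz": -0.02, "spin": 0, "hand": 0.3}]'

```text
t: 3.9
ee_pos: [460.4, -106.1, 60.9]
tool_rot: [0.681, 0.732, -0.0, -0.0]
force: [-0.3, 1.3, 0.0]
width: 45.2
finger_force: 0.0
```

Call:
arm_command --motion '[{"tx": 0, "ty": 0, "tz": 0.02, "spin": 0, "hand": 0.3}, {"tx": 0, "ty": 0, "tz": 0.035, "spin": 0, "hand": 0.3}, {"tx": 0, "ty": 0, "tz": 0.045, "spin": 0, "hand": 0.3}, {"tx": 0, "ty": 0, "tz": 0.051, "spin": 0, "hand": 0.3}, {"tx": 0, "ty": 0, "tz": 0.051, "spin": 0, "hand": 0.3}, {"tx": 0, "ty": 0, "tz": 0.051, "spin": 0, "hand": 0.3}]'

```text
t: 4.5
ee_pos: [460.9, -106.3, 10.7]
tool_rot: [0.681, 0.732, 0.0, 0.0]
force: [0.4, -0.2, 0.1]
width: 65.8
finger_force: 0.0
```

```bash
python3 -c "
from h import *
go([461,-106,10],4)
im,d,X,c=cloud('scene')
m=(X[...,1]>-125)&(X[...,1]<-85)&(X[...,0]>475)&(X[...,0]<520)&(X[...,2]>25)
print('min z finger',np.sort(X[m][:,2])[:6])
m=(X[...,1]>-135)&(X[...,1]<-85)&(X[...,0]>400)&(X[...,0]<520)&(X[...,2]>85)&(X[...,2]<120)
print('finger x',np.percentile(X[m][:,0],[1,99]),'y',np.percentile(X[m][:,1],[1,99]))
"
```

```text
shift [0.0003 0.0001 0.0007] spin 0.10171343674983291 | tool y yaw 4.1 pos [ 460.9 -106.3   10.7] F [ 0.4 -0.2  0.1] w 65.8 t 4.5 tilt [ 0. -0. -1.]
min z finger [47.17459241 49.13612088 49.93604314 50.06026687 50.44762062 51.20790085]
finger x [417.70657134 507.50199959] y [-120.63622497  -97.13455073]
```

Call:
arm_command --motion '[{"tx": 0, "ty": 0, "tz": 0, "spin": 0, "hand": 0.6}, {"tx": 0, "ty": 0, "tz": 0, "spin": 0, "hand": 0.7}, {"tx": 0, "ty": 0, "tz": 0, "spin": 0, "hand": 1}, {"tx": 0, "ty": 0, "tz": 0, "spin": 0, "hand": 1}, {"tx": 0, "ty": 0, "tz": 0, "spin": 0, "hand": 1}, {"tx": 0, "ty": 0, "tz": 0, "spin": 0, "hand": 1}, {"tx": 0, "ty": 0, "tz": 0, "spin": 0, "hand": 1}, {"tx": 0, "ty": 0, "tz": 0, "spin": 0, "hand": 1}]'

```text
t: 5.35
ee_pos: [460.7, -106.2, 10.4]
tool_rot: [0.681, 0.732, 0.0, 0.0]
force: [0.0, 0.1, 1.0]
width: 23.6
finger_force: 30.0
```

Gripped: width 23.6 mm, 30 N. Lift, then move to the front of the channel.

Call:
arm_command --motion '[{"tx": 0, "ty": 0, "tz": -0.01, "spin": 0, "hand": 1}, {"tx": 0, "ty": 0, "tz": -0.03, "spin": 0, "hand": 1}, {"tx": 0, "ty": 0, "tz": -0.06, "spin": 0, "hand": 1}, {"tx": 0, "ty": 0, "tz": -0.085, "spin": 0, "hand": 1}, {"tx": 0, "ty": 0, "tz": -0.1, "spin": 0, "hand": 1}, {"tx": 0, "ty": 0, "tz": -0.1, "spin": 0, "hand": 1}]'

```text
t: 5.95
ee_pos: [461.5, -106.4, 112.6]
tool_rot: [0.681, 0.732, 0.001, 0.002]
force: [-1.0, 0.1, -2.7]
width: 23.9
finger_force: 30.0
```

```bash
python3 -c "
from h import *
go([598,-240,70],0.2)
im,d,X,c=cloud('wrist')
for r in range(0,240,30):
    q=X[r,300:340]; q=q[q[:,2]>130]
    if len(q): print(r,q.mean(0).round(1),len(q))
"
```

```text
shift [-0.1429  0.1264  0.0432] spin 3.9028046582684084 | tool y yaw 4.1 pos [ 461.5 -106.4  112.6] F [-1.   0.1 -2.7] w 23.9 t 5.95 tilt [ 0.003 -0.001 -1.   ]
0 [451.2  16.3 165.4] 21
30 [451.7   6.2 165.6] 20
60 [452.4  -4.2 165.1] 20
90 [453.2 -15.  165.1] 20
120 [454.  -26.2 165.2] 20
150 [454.8 -37.9 165.3] 20
180 [455.7 -50.  165.6] 18
210 [456.6 -62.7 165.4] 18
```

The rod hangs level, axis about z 162. Move to the pre-insert point.

Call:
arm_command --motion '[{"tx": -0.036, "ty": 0.032, "tz": 0, "spin": 1.5, "hand": 1}, {"tx": -0.072, "ty": 0.063, "tz": 0, "spin": 3, "hand": 1}, {"tx": -0.107, "ty": 0.095, "tz": 0.0, "spin": 3.9, "hand": 1}, {"tx": -0.13, "ty": 0.115, "tz": 0.015, "spin": 3.9, "hand": 1}, {"tx": -0.143, "ty": 0.1265, "tz": 0.03, "spin": 3.9, "hand": 1}, {"tx": -0.143, "ty": 0.1265, "tz": 0.042, "spin": 3.9, "hand": 1}, {"tx": -0.143, "ty": 0.1265, "tz": 0.042, "spin": 3.9, "hand": 1}, {"tx": -0.143, "ty": 0.1265, "tz": 0.042, "spin": 3.9, "hand": 1}]'

```text
t: 6.8
ee_pos: [596.5, -239.1, 68.2]
tool_rot: [0.706, 0.708, -0.0, -0.0]
force: [0.1, -0.4, -2.2]
width: 23.5
finger_force: 29.9
```

```bash
python3 -c "
from h import *
go([598,-62,68.5],0.2)
im,d,X,c=cloud('side')
m=(X[...,1]>-160)&(X[...,1]<42)&(X[...,0]>570)&(X[...,0]<625)&(X[...,2]>75)&(X[...,2]<130)
q=X[m];q=q[np.argsort(q[:,1])];print(q[::max(1,len(q)//10)].round(0).tolist(),q[-4:].round(0).tolist())
"
```

```text
shift [ 0.1771  0.0022 -0.0002] spin 0.02454946098694677 | tool y yaw 0.22 pos [ 596.5 -239.1   68.2] F [ 0.1 -0.4 -2.2] w 23.5 t 6.8 tilt [-0.001  0.    -1.   ]
[[597.0, -160.0, 125.0], [594.0, -133.0, 123.0], [593.0, -109.0, 126.0], [593.0, -88.0, 125.0], [591.0, -66.0, 122.0], [593.0, -45.0, 124.0], [590.0, -22.0, 122.0], [595.0, -1.0, 125.0], [593.0, 19.0, 125.0], [594.0, 26.0, 104.0]] [[590.0, 28.0, 119.0], [595.0, 28.0, 116.0], [593.0, 29.0, 110.0], [591.0, 29.0, 106.0]]
```

Hook centre is at (593.5, 25) in the side camera's frame, with the channel axis at x≈598. Shift 4.5 mm across, then insert about 173 mm.

Call:
arm_command --motion '[{"tx": 0, "ty": 0.0045, "tz": 0, "spin": 0, "hand": 1}, {"tx": 0.01, "ty": 0.0045, "tz": 0, "spin": 0, "hand": 1}, {"tx": 0.025, "ty": 0.0045, "tz": 0, "spin": 0, "hand": 1}, {"tx": 0.04, "ty": 0.0045, "tz": 0, "spin": 0, "hand": 1}, {"tx": 0.055, "ty": 0.0045, "tz": 0, "spin": 0, "hand": 1}, {"tx": 0.07, "ty": 0.0045, "tz": 0, "spin": 0, "hand": 1}, {"tx": 0.085, "ty": 0.0045, "tz": 0, "spin": 0, "hand": 1}, {"tx": 0.1, "ty": 0.0045, "tz": 0, "spin": 0, "hand": 1}, {"tx": 0.11, "ty": 0.0045, "tz": 0, "spin": 0, "hand": 1}, {"tx": 0.11, "ty": 0.0045, "tz": 0, "spin": 0, "hand": 1}]'

```text
t: 7.85
ee_pos: [601.2, -128.4, 68.4]
tool_rot: [0.705, 0.709, 0.0, -0.0]
force: [0.6, -0.0, -2.7]
width: 23.9
finger_force: 29.9
```

```bash
python3 -c "
from h import *
go([601,-65,68.5],0.2)
im,d,X,c=cloud('side')
m=(X[...,1]>-60)&(X[...,1]<170)&(X[...,0]>575)&(X[...,0]<622)&(X[...,2]>85)&(X[...,2]<130)
q=X[m];q=q[np.argsort(q[:,1])];print(q[::max(1,len(q)//12)].round(0).tolist(),q[-4:].round(0).tolist())
"
```

```text
shift [ 0.0634  0.0001 -0.0001] spin 0.07663422523349084 | tool y yaw 0.28 pos [ 601.2 -128.4   68.4] F [ 0.6 -0.  -2.7] w 23.9 t 7.85 tilt [-0.  0. -1.]
[[598.0, -59.0, 123.0], [603.0, -39.0, 122.0], [604.0, -21.0, 122.0], [599.0, -4.0, 123.0], [596.0, 12.0, 122.0], [598.0, 37.0, 123.0], [601.0, 51.0, 125.0], [595.0, 77.0, 124.0], [598.0, 90.0, 123.0], [594.0, 115.0, 123.0], [598.0, 126.0, 124.0], [597.0, 136.0, 116.0], [598.0, 138.0, 124.0]] [[596.0, 138.0, 105.0], [597.0, 139.0, 95.0], [597.0, 139.0, 109.0], [599.0, 140.0, 97.0]]
```

Call:
arm_command --motion '[{"tx": 0.012, "ty": 0, "tz": 0, "spin": 0, "hand": 1}, {"tx": 0.026, "ty": 0, "tz": 0, "spin": 0, "hand": 1}, {"tx": 0.04, "ty": 0, "tz": 0, "spin": 0, "hand": 1}, {"tx": 0.053, "ty": 0, "tz": 0, "spin": 0, "hand": 1}, {"tx": 0.063, "ty": 0, "tz": 0, "spin": 0, "hand": 1}, {"tx": 0.063, "ty": 0, "tz": 0, "spin": 0, "hand": 1}, {"tx": 0.063, "ty": 0, "tz": 0, "spin": 0, "hand": 1}]'

```text
t: 8.6
ee_pos: [601.0, -66.7, 68.4]
tool_rot: [0.706, 0.709, -0.0, 0.0]
force: [-0.3, -1.0, -1.2]
width: 23.6
finger_force: 29.9
```

Call:
arm_command --motion '[{"tx": 0, "ty": 0, "tz": 0.006, "spin": 0, "hand": 1}, {"tx": 0, "ty": 0, "tz": 0.012, "spin": 0, "hand": 1}, {"tx": 0, "ty": 0, "tz": 0.012, "spin": 0, "hand": 1}]'

```text
t: 8.9
ee_pos: [600.3, -67.1, 55.0]
tool_rot: [0.706, 0.708, -0.001, -0.001]
force: [-0.1, 0.0, -1.9]
width: 23.6
finger_force: 29.9
```

```bash
python3 -c "
from h import *
go([601,-65,40],0.2)
im,d,X,c=cloud('side')
m=(X[...,1]>-60)&(X[...,1]<270)&(X[...,0]>575)&(X[...,0]<622)&(X[...,2]>62)&(X[...,2]<124)
q=X[m];q=q[np.argsort(q[:,1])];q=q[q[:,1]>160];print(q[::max(1,len(q)//20)].round(0).tolist(),q[-4:].round(0).tolist())
save(cv2.resize(im[215:365,200:290],(480,800))[:600],'x3.png')
"
```

```text
shift [0.0021 0.0008 0.015 ] spin -0.031271500135162 | tool y yaw 0.17 pos [600.3 -67.1  55. ] F [-0.1  0.  -1.9] w 23.6 t 8.9 tilt [-0.002  0.    -1.   ]
[[599.0, 161.0, 111.0], [596.0, 163.0, 113.0], [596.0, 166.0, 109.0], [599.0, 172.0, 112.0], [608.0, 177.0, 77.0], [586.0, 179.0, 79.0], [594.0, 180.0, 107.0], [588.0, 181.0, 78.0], [600.0, 182.0, 109.0], [608.0, 183.0, 63.0], [586.0, 184.0, 64.0], [596.0, 185.0, 64.0], [589.0, 185.0, 65.0], [594.0, 188.0, 112.0], [594.0, 192.0, 113.0], [594.0, 195.0, 105.0], [597.0, 196.0, 80.0], [594.0, 197.0, 81.0], [595.0, 198.0, 96.0], [598.0, 199.0, 109.0], [599.0, 200.0, 101.0], [594.0, 200.0, 105.0]] [[595.0, 200.0, 111.0], [596.0, 200.0, 81.0], [594.0, 200.0, 105.0], [595.0, 200.0, 108.0]]
```

View pics/x3.png

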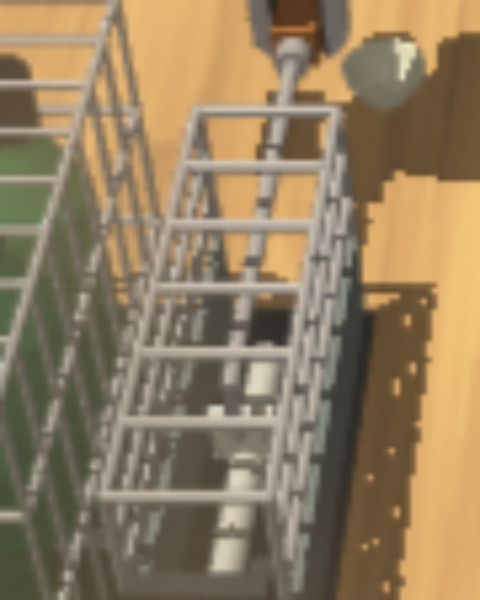

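The hook leg (about (230,370) in the crop) is just behind the lug at (240,415). It's about 7 mm past the lug's far face and centred. Lower it the rest of the way.

Call:
arm_command --motion '[{"tx": 0.001, "ty": 0, "tz": 0.006, "spin": 0, "hand": 1}, {"tx": 0.001, "ty": 0, "tz": 0.011, "spin": 0, "hand": 1}, {"tx": 0.001, "ty": 0, "tz": 0.015, "spin": 0, "hand": 1}, {"tx": 0.001, "ty": 0, "tz": 0.015, "spin": 0, "hand": 1}, {"tx": 0.001, "ty": 0, "tz": 0.015, "spin": 0, "hand": 1}]'

```text
t: 9.45
ee_pos: [600.9, -65.8, 41.3]
tool_rot: [0.706, 0.708, -0.0, -0.0]
force: [-0.6, -0.5, -2.3]
width: 24.1
finger_force: 29.9
```

Call:
arm_command --motion '[{"tx": -0.002, "ty": 0, "tz": 0, "spin": 0, "hand": 1}, {"tx": -0.004, "ty": 0, "tz": 0, "spin": 0, "hand": 1}, {"tx": -0.005, "ty": 0, "tz": 0, "spin": 0, "hand": 1}, {"tx": -0.006, "ty": 0, "tz": 0, "spin": 0, "hand": 1}, {"tx": -0.007, "ty": 0, "tz": 0, "spin": 0, "hand": 1}, {"tx": -0.008, "ty": 0, "tz": 0, "spin": 0, "hand": 1}, {"tx": -0.009, "ty": 0, "tz": 0, "spin": 0, "hand": 1}, {"tx": -0.01, "ty": 0, "tz": 0, "spin": 0, "hand": 1}]'

```text
t: 10.25
ee_pos: [600.9, -75.2, 41.2]
tool_rot: [0.706, 0.708, 0.0, -0.0]
force: [-0.8, 4.8, -2.5]
width: 23.8
finger_force: 29.9
```

Call:
arm_command --motion '[{"tx": -0.0015, "ty": 0, "tz": 0, "spin": 0, "hand": 1}, {"tx": -0.003, "ty": 0, "tz": 0, "spin": 0, "hand": 1}, {"tx": -0.0045, "ty": 0, "tz": 0, "spin": 0, "hand": 1}, {"tx": -0.006, "ty": 0, "tz": 0, "spin": 0, "hand": 1}, {"tx": -0.0075, "ty": 0, "tz": 0, "spin": 0, "hand": 1}, {"tx": -0.009, "ty": 0, "tz": 0, "spin": 0, "hand": 1}, {"tx": -0.0105, "ty": 0, "tz": 0, "spin": 0, "hand": 1}, {"tx": -0.012, "ty": 0, "tz": 0, "spin": 0, "hand": 1}, {"tx": -0.0135, "ty": 0, "tz": 0, "spin": 0, "hand": 1}, {"tx": -0.015, "ty": 0, "tz": 0, "spin": 0, "hand": 1}, {"tx": -0.0165, "ty": 0, "tz": 0, "spin": 0, "hand": 1}, {"tx": -0.018, "ty": 0, "tz": 0, "spin": 0, "hand": 1}]'

```text
t: 11.45
ee_pos: [600.9, -93.2, 41.2]
tool_rot: [0.706, 0.708, 0.0, -0.0]
force: [0.8, 5.0, -2.5]
width: 23.9
finger_force: 29.9
```

```bash
python3 -c "
from h import *
go([601,-65,40],0.2)
im,d,X,c=cloud('side')
m=(X[...,1]>120)&(X[...,1]<200)&(X[...,0]>583)&(X[...,0]<614)&(X[...,2]>60)&(X[...,2]<124)
q=X[m]
for lo,hi in((60,80),(80,100)):
  p=q[(q[:,2]>lo)&(q[:,2]<hi)]; print(lo,len(p),np.percentile(p,[2,50,98],axis=0).round(0).tolist())
"
```

```text
shift [0.0282 0.0002 0.0012] spin 0.01660061932571466 | tool y yaw 0.22 pos [600.9 -93.2  41.2] F [ 0.8  5.  -2.5] w 23.9 t 11.45 tilt [-0.     0.001 -1.   ]
60 75 [[583.0, 157.0, 63.0], [596.0, 164.0, 74.0], [613.0, 174.0, 79.0]]
80 55 [[588.0, 126.0, 80.0], [597.0, 151.0, 96.0], [602.0, 174.0, 99.0]]
```

Call:
arm_command --motion '[{"tx": -0.001, "ty": 0, "tz": 0, "spin": 0, "hand": 1}, {"tx": -0.002, "ty": 0, "tz": 0, "spin": 0, "hand": 1}, {"tx": -0.003, "ty": 0, "tz": 0, "spin": 0, "hand": 1}, {"tx": -0.004, "ty": 0, "tz": 0, "spin": 0, "hand": 1}, {"tx": -0.005, "ty": 0, "tz": 0, "spin": 0, "hand": 1}, {"tx": -0.006, "ty": 0, "tz": 0, "spin": 0, "hand": 1}]'

```text
t: 12.1
ee_pos: [601.0, -99.3, 41.2]
tool_rot: [0.706, 0.708, 0.0, -0.0]
force: [-0.3, 4.9, -3.1]
width: 23.7
finger_force: 29.9
```

Call:
arm_command --motion '[{"tx": -0.001, "ty": 0, "tz": 0, "spin": 0, "hand": 1}, {"tx": -0.002, "ty": 0, "tz": 0, "spin": 0, "hand": 1}]'

```text
t: 12.3
ee_pos: [601.0, -101.3, 41.2]
tool_rot: [0.706, 0.708, 0.0, -0.0]
force: [0.2, 5.6, -2.4]
width: 23.7
finger_force: 29.9
```

Call:
arm_command --motion '[{"tx": -0.001, "ty": 0, "tz": 0, "spin": 0, "hand": 1}, {"tx": -0.0015, "ty": 0, "tz": 0, "spin": 0, "hand": 1}]'

```text
t: 12.5
ee_pos: [601.0, -102.9, 41.2]
tool_rot: [0.706, 0.708, 0.0, -0.0]
force: [0.0, 5.0, -3.4]
width: 23.7
finger_force: 29.9
```

Call:
arm_command --motion '[{"tx": -0.001, "ty": 0, "tz": 0, "spin": 0, "hand": 1}, {"tx": -0.0015, "ty": 0, "tz": 0, "spin": 0, "hand": 1}]'

```text
t: 12.7
ee_pos: [601.0, -104.5, 41.3]
tool_rot: [0.706, 0.708, 0.0, -0.0]
force: [-0.0, 5.4, -2.2]
width: 23.7
finger_force: 29.9
```

Call:
arm_command --motion '[{"tx": -0.0008, "ty": 0, "tz": 0, "spin": 0, "hand": 1}, {"tx": -0.0012, "ty": 0, "tz": 0, "spin": 0, "hand": 1}]'

```text
t: 12.9
ee_pos: [601.0, -105.7, 41.3]
tool_rot: [0.706, 0.708, 0.0, -0.0]
force: [0.6, 5.2, -2.6]
width: 24.1
finger_force: 29.9
```

Call:
arm_command --motion '[{"tx": -0.0008, "ty": 0, "tz": 0, "spin": 0, "hand": 1}, {"tx": -0.0012, "ty": 0, "tz": 0, "spin": 0, "hand": 1}]'

```text
t: 13.1
ee_pos: [601.0, -107.0, 41.3]
tool_rot: [0.706, 0.708, 0.0, -0.0]
force: [-0.8, 4.2, -2.5]
width: 23.6
finger_force: 29.9
```

Call:
arm_command --motion '[{"tx": -0.0008, "ty": 0, "tz": 0, "spin": 0, "hand": 1}, {"tx": -0.0012, "ty": 0, "tz": 0, "spin": 0, "hand": 1}]'

```text
t: 13.3
ee_pos: [601.1, -108.2, 41.3]
tool_rot: [0.706, 0.708, 0.0, -0.0]
force: [0.2, 5.4, -2.3]
width: 24.0
finger_force: 29.9
```

Call:
arm_command --motion '[{"tx": -0.0008, "ty": 0, "tz": 0, "spin": 0, "hand": 1}, {"tx": -0.0012, "ty": 0, "tz": 0, "spin": 0, "hand": 1}]'

```text
t: 13.5
ee_pos: [601.1, -109.5, 41.3]
tool_rot: [0.706, 0.708, 0.0, -0.0]
force: [-0.4, 5.3, -2.6]
width: 24.0
finger_force: 29.9
```

Call:
arm_command --motion '[{"tx": -0.0008, "ty": 0, "tz": 0, "spin": 0, "hand": 1}, {"tx": -0.0014, "ty": 0, "tz": 0, "spin": 0, "hand": 1}]'

```text
t: 13.7
ee_pos: [601.1, -110.9, 41.3]
tool_rot: [0.706, 0.708, 0.0, -0.0]
force: [-0.3, 4.6, -2.7]
width: 24.0
finger_force: 29.9
```

Call:
arm_command --motion '[{"tx": -0.0008, "ty": 0, "tz": 0, "spin": 0, "hand": 1}, {"tx": -0.0014, "ty": 0, "tz": 0, "spin": 0, "hand": 1}]'

```text
t: 13.9
ee_pos: [601.0, -112.3, 41.3]
tool_rot: [0.706, 0.708, -0.0, -0.0]
force: [0.4, 5.5, -2.7]
width: 23.8
finger_force: 29.9
```

Call:
arm_command --motion '[{"tx": -0.0008, "ty": 0, "tz": 0, "spin": 0, "hand": 1}, {"tx": -0.0014, "ty": 0, "tz": 0, "spin": 0, "hand": 1}]'

```text
t: 14.1
ee_pos: [601.1, -113.7, 41.3]
tool_rot: [0.706, 0.708, 0.0, -0.0]
force: [0.2, 5.8, -2.7]
width: 23.8
finger_force: 29.9
```

Call:
arm_command --motion '[{"tx": -0.0008, "ty": 0, "tz": 0, "spin": 0, "hand": 1}, {"tx": -0.0014, "ty": 0, "tz": 0, "spin": 0, "hand": 1}]'

```text
t: 14.3
ee_pos: [601.1, -115.2, 41.3]
tool_rot: [0.706, 0.708, 0.0, -0.0]
force: [0.2, 4.8, -2.8]
width: 23.7
finger_force: 29.9
```

Call:
arm_command --motion '[{"tx": -0.0008, "ty": 0, "tz": 0, "spin": 0, "hand": 1}, {"tx": -0.0014, "ty": 0, "tz": 0, "spin": 0, "hand": 1}]'

```text
t: 14.5
ee_pos: [601.1, -116.6, 41.3]
tool_rot: [0.706, 0.708, -0.0, -0.0]
force: [-0.1, 4.8, -2.2]
width: 23.8
finger_force: 29.9
```

Call:
arm_command --motion '[{"tx": -0.0008, "ty": 0, "tz": 0, "spin": 0, "hand": 1}, {"tx": -0.0014, "ty": 0, "tz": 0, "spin": 0, "hand": 1}]'

```text
t: 14.7
ee_pos: [601.1, -118.0, 41.3]
tool_rot: [0.706, 0.708, 0.0, -0.0]
force: [-0.3, 4.5, -2.5]
width: 24.1
finger_force: 29.9
```

Call:
arm_command --motion '[{"tx": -0.0008, "ty": 0, "tz": 0, "spin": 0, "hand": 1}, {"tx": -0.0014, "ty": 0, "tz": 0, "spin": 0, "hand": 1}]'

```text
t: 14.9
ee_pos: [601.1, -119.4, 41.3]
tool_rot: [0.706, 0.708, 0.0, -0.0]
force: [0.5, 5.5, -2.9]
width: 23.8
finger_force: 29.9
```

Call:
arm_command --motion '[{"tx": -0.0008, "ty": 0, "tz": 0, "spin": 0, "hand": 1}, {"tx": -0.0015, "ty": 0, "tz": 0, "spin": 0, "hand": 1}]'

```text
t: 15.1
ee_pos: [601.1, -120.9, 41.3]
tool_rot: [0.706, 0.708, -0.0, -0.0]
force: [0.3, 6.2, -2.0]
width: 23.8
finger_force: 29.9
```

Call:
arm_command --motion '[{"tx": -0.0008, "ty": 0, "tz": 0, "spin": 0, "hand": 1}, {"tx": -0.0013, "ty": 0, "tz": 0, "spin": 0, "hand": 1}]'

```text
t: 15.3
ee_pos: [601.1, -122.2, 41.3]
tool_rot: [0.706, 0.708, 0.0, -0.0]
force: [-0.1, 4.4, -2.0]
width: 23.8
finger_force: 29.9
```

Call:
arm_command --motion '[{"tx": -0.0008, "ty": 0, "tz": 0, "spin": 0, "hand": 1}, {"tx": -0.0014, "ty": 0, "tz": 0, "spin": 0, "hand": 1}]'

```text
t: 15.5
ee_pos: [601.0, -122.9, 41.2]
tool_rot: [0.706, 0.708, 0.0, -0.001]
force: [0.1, 11.3, -2.6]
width: 23.7
finger_force: 29.9
```

Force jumped to 11.3 N, which looks like the stop. Hold for one row to confirm.

Call:
arm_command --motion '[{"tx": 0, "ty": 0, "tz": 0, "spin": 0, "hand": 1}, {"tx": 0, "ty": 0, "tz": 0, "spin": 0, "hand": 1}]'

```text
t: 15.7
ee_pos: [601.0, -122.8, 41.2]
tool_rot: [0.706, 0.708, 0.0, -0.001]
force: [0.8, 8.7, -2.7]
width: 24.2
finger_force: 29.9
```

Call:
arm_command --motion '[{"tx": -0.0003, "ty": 0, "tz": 0, "spin": 0, "hand": 1}, {"tx": -0.0003, "ty": 0, "tz": 0, "spin": 0, "hand": 1}]'

```text
t: 15.9
ee_pos: [601.0, -122.8, 41.1]
tool_rot: [0.706, 0.708, 0.0, -0.001]
force: [-0.2, 10.7, -3.8]
width: 23.9
finger_force: 29.9
```

Stop confirmed: no further motion and the force rises. Back off the lug, then lift.

Call:
arm_command --motion '[{"tx": 0.002, "ty": 0, "tz": 0, "spin": 0, "hand": 1}, {"tx": 0.005, "ty": 0, "tz": 0, "spin": 0, "hand": 1}, {"tx": 0.008, "ty": 0, "tz": 0, "spin": 0, "hand": 1}, {"tx": 0.008, "ty": 0, "tz": 0, "spin": 0, "hand": 1}, {"tx": 0.008, "ty": 0, "tz": -0.008, "spin": 0, "hand": 1}, {"tx": 0.008, "ty": 0, "tz": -0.016, "spin": 0, "hand": 1}, {"tx": 0.008, "ty": 0, "tz": -0.023, "spin": 0, "hand": 1}, {"tx": 0.008, "ty": 0, "tz": -0.027, "spin": 0, "hand": 1}, {"tx": 0.008, "ty": 0, "tz": -0.027, "spin": 0, "hand": 1}, {"tx": 0.008, "ty": 0, "tz": -0.027, "spin": 0, "hand": 1}]'

```text
t: 16.9
ee_pos: [601.0, -115.9, 68.3]
tool_rot: [0.706, 0.708, -0.0, -0.0]
force: [-0.6, -0.4, -2.3]
width: 23.7
finger_force: 29.9
```

```bash
python3 -c "
from h import *
go([600.5,-250,68.5],0.2)
im,d,X,c=cloud('side')
m=(X[...,1]>-60)&(X[...,1]<170)&(X[...,0]>580)&(X[...,0]<616)&(X[...,2]>60)&(X[...,2]<129)
q=X[m]; p=q[q[:,2]>85]
for lo in range(-60,160,25):
  r=p[(p[:,1]>lo)&(p[:,1]<=lo+25)]
  if len(r): print(lo,np.median(r,0).round(1),r.max(0).round(0))
l=q[q[:,2]<82]; print('lug',np.percentile(l,[3,50,97],axis=0).round(0).tolist())
h=q[q[:,1]>135]; print('hook zmin',h[:,2].min(),h.max(0))
"
```

```text
shift [-0.1341 -0.001  -0.0002] spin -0.001571996978825041 | tool y yaw 0.2 pos [ 601.  -115.9   68.3] F [-0.6 -0.4 -2.3] w 23.7 t 16.9 tilt [-0. -0. -1.]
-60 [599.9 -45.2 123.6] [604. -36. 127.]
-35 [599.2 -23.4 123. ] [603. -12. 127.]
-10 [598.5   3.8 123.2] [603.  15. 126.]
15 [598.3  30.3 124.2] [604.  40. 128.]
40 [598.7  52.2 123.8] [603.  62. 128.]
65 [597.5  80.8 123.6] [602.  88. 126.]
90 [598.3  97.9 123.2] [602. 115. 126.]
115 [597.2 128.4 123. ] [602. 139. 126.]
140 [596.9 149.2 109.2] [602. 153. 126.]
lug [[585.0, 129.0, 61.0], [597.0, 135.0, 76.0], [612.0, 138.0, 78.0]]
hook zmin 60.11178649485716 [610.85795317 152.51689342 126.03022224]
```

The rod is still level and the lug is left at y≈133. Withdraw.

Call:
arm_command --motion '[{"tx": -0.01, "ty": 0, "tz": 0, "spin": 0, "hand": 1}, {"tx": -0.022, "ty": 0, "tz": 0, "spin": 0, "hand": 1}, {"tx": -0.036, "ty": 0, "tz": 0, "spin": 0, "hand": 1}, {"tx": -0.05, "ty": 0, "tz": 0, "spin": 0, "hand": 1}, {"tx": -0.065, "ty": 0, "tz": 0, "spin": 0, "hand": 1}, {"tx": -0.08, "ty": 0, "tz": 0, "spin": 0, "hand": 1}, {"tx": -0.095, "ty": 0, "tz": 0, "spin": 0, "hand": 1}, {"tx": -0.11, "ty": 0, "tz": 0, "spin": 0, "hand": 1}, {"tx": -0.122, "ty": 0, "tz": 0, "spin": 0, "hand": 1}, {"tx": -0.132, "ty": 0, "tz": 0, "spin": 0, "hand": 1}, {"tx": -0.132, "ty": 0, "tz": 0, "spin": 0, "hand": 1}]'

```text
t: 18.05
ee_pos: [601.4, -249.1, 68.2]
tool_rot: [0.706, 0.708, -0.0, 0.0]
force: [0.0, -0.0, -2.7]
width: 23.7
finger_force: 29.9
```

```bash
python3 -c "
from h import *
go([461,-106.2,111],4.1)
"
```

```text
shift [ 0.1433 -0.1401 -0.0428] spin -3.9646294036474217 | tool y yaw 0.14 pos [ 601.4 -249.1   68.2] F [ 0.  -0.  -2.7] w 23.7 t 18.05 tilt [-0. -0. -1.]
```

Call:
arm_command --motion '[{"tx": 0, "ty": -0.03, "tz": -0.03, "spin": 0, "hand": 1}, {"tx": 0.02, "ty": -0.06, "tz": -0.043, "spin": -1, "hand": 1}, {"tx": 0.05, "ty": -0.09, "tz": -0.043, "spin": -2, "hand": 1}, {"tx": 0.08, "ty": -0.12, "tz": -0.043, "spin": -3, "hand": 1}, {"tx": 0.11, "ty": -0.14, "tz": -0.043, "spin": -4, "hand": 1}, {"tx": 0.135, "ty": -0.14, "tz": -0.043, "spin": -4, "hand": 1}, {"tx": 0.1433, "ty": -0.14, "tz": -0.043, "spin": -4, "hand": 1}, {"tx": 0.1433, "ty": -0.14, "tz": -0.043, "spin": -4, "hand": 1}, {"tx": 0.1433, "ty": -0.14, "tz": -0.043, "spin": -4, "hand": 1}]'

```text
t: 18.95
ee_pos: [461.4, -105.5, 111.4]
tool_rot: [0.681, 0.733, -0.0, 0.0]
force: [-0.1, -0.2, -2.5]
width: 23.7
finger_force: 29.9
```

```bash
python3 -c "
from h import *
go([460.8,-106.2,10.6],4.1)
im,d,X,c=cloud('wrist')
for r in range(0,240,30):
    q=X[r,300:340]; q=q[q[:,2]>130]
    if len(q): print(r,q.mean(0).round(1),len(q))
im,d,X,c=cloud('side')
m=(X[...,1]>120)&(X[...,1]<200)&(abs(X[...,0]-445)<20)&(X[...,2]>115)
q=X[m];print('hook',q.min(0).round(0),q.max(0).round(0))
m=(abs(X[...,0]-455)<35)&(X[...,2]>50)&(X[...,2]<80)&(X[...,1]>20)&(X[...,1]<90)
q=X[m];print('front block',q.min(0).round(0),q.max(0).round(0))
m&=(X[...,2]>64)
q=X[m];print(np.sort(q[:,0]).round(0).tolist())
"
```

```text
shift [-0.0006 -0.0007  0.1008] spin 0.1227548192467367 | tool y yaw 4.22 pos [ 461.4 -105.5  111.4] F [-0.1 -0.2 -2.5] w 23.7 t 18.95 tilt [ 0. -0. -1.]
0 [449.5  17.1 164.3] 21
30 [450.4   7.  164.4] 20
60 [451.3  -3.4 164.5] 21
90 [452.3 -14.2 164.4] 20
120 [453.1 -25.4 164.5] 20
150 [454.1 -37.1 164.3] 19
180 [455.  -49.2 164.1] 19
210 [456.1 -61.7 164.6] 18
hook [437. 120. 137.] [446. 163. 170.]
front block [421.  47.  50.] [480.  67.  75.]
[421.0, 421.0, 421.0, 421.0, 421.0, 421.0, 423.0, 423.0, 424.0, 424.0, 424.0, 424.0, 426.0, 426.0, 426.0, 426.0, 426.0, 426.0, 429.0, 429.0, 429.0, 429.0, 429.0, 431.0, 431.0, 431.0, 431.0, 431.0, 431.0, 434.0, 434.0, 434.0, 434.0, 434.0, 434.0, 436.0, 436.0, 436.0, 436.0, 436.0, 437.0, 462.0, 462.0, 464.0, 464.0, 465.0, 465.0, 465.0, 467.0, 467.0, 467.0, 467.0, 467.0, 467.0, 469.0, 469.0, 470.0, 470.0, 472.0, 472.0, 472.0, 472.0, 472.0, 474.0, 474.0, 474.0, 474.0, 475.0, 475.0, 477.0, 477.0, 477.0, 477.0, 478.0, 478.0, 480.0, 480.0, 480.0, 480.0, 480.0]
```

Call:
arm_command --motion '[{"tx": -0.0006, "ty": -0.0005, "tz": 0.02, "spin": 1.1, "hand": 1}, {"tx": -0.0006, "ty": -0.0005, "tz": 0.045, "spin": 1.1, "hand": 1}, {"tx": -0.0006, "ty": -0.0005, "tz": 0.07, "spin": 1.1, "hand": 1}, {"tx": -0.0006, "ty": -0.0005, "tz": 0.085, "spin": 1.1, "hand": 1}, {"tx": -0.0006, "ty": -0.0005, "tz": 0.094, "spin": 1.1, "hand": 1}, {"tx": -0.0006, "ty": -0.0005, "tz": 0.097, "spin": 1.1, "hand": 1}, {"tx": -0.0006, "ty": -0.0005, "tz": 0.097, "spin": 1.1, "hand": 1}, {"tx": -0.0006, "ty": -0.0005, "tz": 0.097, "spin": 1.1, "hand": 1}]'

```text
t: 19.85
ee_pos: [461.1, -106.0, 15.0]
tool_rot: [0.688, 0.726, 0.0, 0.001]
force: [-1.1, -0.1, -2.5]
width: 23.6
finger_force: 29.9
```

Call:
arm_command --motion '[{"tx": 0, "ty": 0, "tz": 0.001, "spin": 0, "hand": 1}, {"tx": 0, "ty": 0, "tz": 0.002, "spin": 0, "hand": 1}, {"tx": 0, "ty": 0, "tz": 0.0025, "spin": 0, "hand": 1}, {"tx": 0, "ty": 0, "tz": 0.0025, "spin": 0, "hand": 1}]'

```text
t: 20.25
ee_pos: [460.6, -105.7, 11.9]
tool_rot: [0.688, 0.726, 0.0, 0.0]
force: [-0.1, -0.2, -1.6]
width: 24.2
finger_force: 29.9
```

```bash
python3 -c "
from h import *
go([460.8,-106.2,10.6],4.1)
im,d,X,c=cloud('wrist')
for r in range(0,240,40):
    q=X[r,300:340]; q=q[q[:,2]>57]
    if len(q): print(r,q.mean(0).round(1),len(q))
"
```

```text
shift [-0.0005  0.0001  0.0013] spin -0.9976386336053622 | tool y yaw 3.1 pos [ 460.6 -105.7   11.9] F [-0.1 -0.2 -1.6] w 24.2 t 20.25 tilt [ 0. -0. -1.]
0 [451.1  17.   65.1] 21
40 [452.    3.6  64.9] 20
80 [453.1 -10.6  64.7] 20
120 [453.9 -25.5  65.2] 20
160 [454.9 -41.1  65. ] 19
200 [456.  -57.6  65.2] 18
```

Call:
arm_command --motion '[{"tx": 0, "ty": 0, "tz": 0.0005, "spin": 0, "hand": 1}, {"tx": 0, "ty": 0, "tz": 0.001, "spin": 0, "hand": 1}, {"tx": 0, "ty": 0, "tz": 0.001, "spin": 0, "hand": 1}]'

```text
t: 20.6
ee_pos: [460.6, -105.7, 10.8]
tool_rot: [0.688, 0.726, -0.0, -0.0]
force: [0.2, 1.0, -2.2]
width: 23.7
finger_force: 29.9
```

Call:
arm_command --motion '[{"tx": 0, "ty": 0, "tz": 0.0004, "spin": 0, "hand": 1}, {"tx": 0, "ty": 0, "tz": 0.0007, "spin": 0, "hand": 1}, {"tx": 0, "ty": 0, "tz": 0.0007, "spin": 0, "hand": 1}]'

```text
t: 20.9
ee_pos: [460.6, -105.7, 10.4]
tool_rot: [0.688, 0.726, 0.0, 0.0]
force: [-2.3, 1.2, 4.5]
width: 23.3
finger_force: 29.9
```

Contact with the rest. Release gently, then rise clear.

Call:
arm_command --motion '[{"tx": 0, "ty": 0, "tz": 0, "spin": 0, "hand": 0.7}, {"tx": 0, "ty": 0, "tz": 0, "spin": 0, "hand": 0.6}, {"tx": 0, "ty": 0, "tz": 0, "spin": 0, "hand": 0.4}, {"tx": 0, "ty": 0, "tz": 0, "spin": 0, "hand": 0.3}, {"tx": 0, "ty": 0, "tz": 0, "spin": 0, "hand": 0.3}, {"tx": 0, "ty": 0, "tz": 0, "spin": 0, "hand": 0.3}]'

```text
t: 21.5
ee_pos: [460.6, -105.7, 10.1]
tool_rot: [0.688, 0.726, 0.0, -0.0]
force: [-0.1, -0.3, 0.2]
width: 64.0
finger_force: 0.0
```

Call:
arm_command --motion '[{"tx": 0, "ty": 0, "tz": -0.01, "spin": 0, "hand": 0.3}, {"tx": 0, "ty": 0, "tz": -0.03, "spin": 0, "hand": 0.3}, {"tx": 0, "ty": 0, "tz": -0.06, "spin": 0, "hand": 0.3}, {"tx": 0, "ty": 0, "tz": -0.1, "spin": 0, "hand": 0.3}, {"tx": 0, "ty": 0, "tz": -0.15, "spin": 0, "hand": 0.3}, {"tx": 0, "ty": 0, "tz": -0.15, "spin": 0, "hand": 0.3}, {"tx": 0, "ty": 0, "tz": -0.15, "spin": 0, "hand": 0.3}]'

```text
t: 22.2
ee_pos: [460.9, -105.8, 161.2]
tool_rot: [0.688, 0.726, 0.001, 0.001]
force: [-0.6, -0.1, -0.8]
width: 65.8
finger_force: 0.0
```

```bash
python3 -c "
from h import *
go([461,-106,160])
b,d,X,c=cloud('wrist')
s,d,Y,c=cloud('side');a=s[180:345,215:335]
for r in range(0,400,40):
    q=X[r,290:350]; q=q[(q[:,2]>57)&(q[:,2]<85)]
    if len(q): print(r,np.median(q,0).round(1),len(q))
m=(Y[...,1]>100)&(Y[...,1]<200)&(Y[...,0]>583)&(Y[...,0]<614)&(Y[...,2]>62)&(Y[...,2]<82)
print('lug',np.percentile(Y[m],[3,50,97],axis=0).round(0).tolist())
m=(Y[...,1]>110)&(Y[...,1]<180)&(abs(Y[...,0]-445)<18)&(Y[...,2]>25); print('hook',Y[m].min(0).round(0),Y[m].max(0).round(0))
save(cv2.hconcat([cv2.resize(a,(380,520)),cv2.resize(b,(420,520))]),'x4.png')"
```

```text
shift [-0.0002  0.0001  0.0012] spin None | tool y yaw 3.1 pos [ 460.9 -105.8  161.2] F [-0.6 -0.1 -0.8] w 65.8 t 22.2 tilt [ 0.002 -0.001 -1.   ]
0 [448.2  65.8  62.8] 11
40 [449.5  39.5  63.2] 11
80 [451.4  11.7  63.6] 10
120 [452.9 -17.4  63.1] 10
160 [455.3 -48.   63.1] 10
200 [457.8 -79.5  68.7] 26
240 [ 459.2 -112.2   71.8] 29
280 [ 461.9 -146.9   72.1] 27
320 [ 462.6 -184.7   71.1] 48
lug [[585.0, 130.0, 62.0], [598.0, 134.0, 77.0], [612.0, 137.0, 80.0]]
hook [440. 112.  35.] [449. 163.  68.]
```

View pics/x4.png

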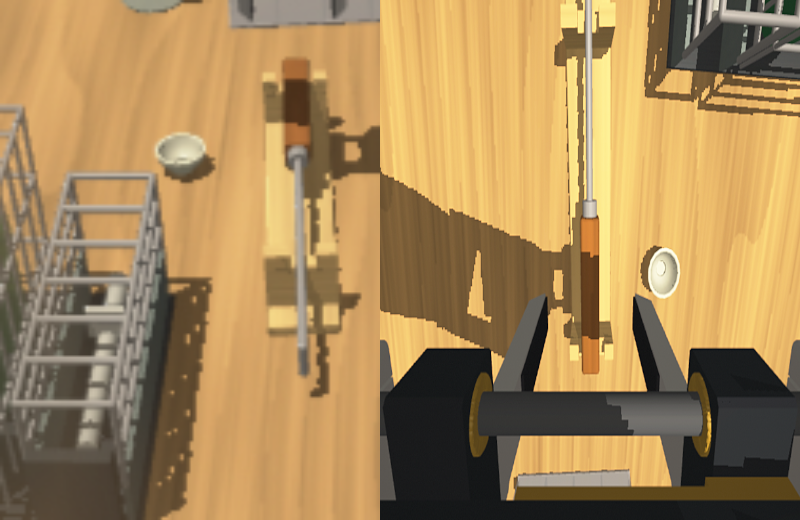

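The rod lies in both notches with the hook down: handle at (590,290), shank in the front notch at (590,30). The lug is drawn to y≈134, the pot is where it was, and the gripper is clear.

```bash
python3 -c "
from station import *
print(sign_off())"
```

```text
the job is handed in; nothing more can be done
None
```

The job is handed in: the bolt was drawn about 47 mm to its felt end stop (peak reading about 11 N), and the rod is back in both notches, hook down; an early grasp closed just above the handle without touching it, because the fingertips sit about 32 mm above the reported TCP height.

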